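# Test a circuit board in a sprung-plunger fixture

## Task

Test the circuit board that is lying half in the tester: push it gently along its channel until it sits fully home against the rubber end strip, then press the tester's round rubber-topped plunger straight down until it bottoms against its stop and keep it there for about a second, then let it come all the way back up. The plunger needs about 10 N to bottom firmly and the tester must never be pressed with more than 20 N, nor the board with more than 15 N; leave the board home and do not disturb the tin, the pump and the spare board.

Things in the scene. Friction and masses are not known exactly. Their poses are not given: they have to be found in the camera images.
- tester: Board tester fixed to the bench: grey floor plate 10 mm thick (x -115 to +105, y -42 to +42 mm), beige column at the back and head (x +2 to +102, y -30 to +30 mm) over the channel, 34 to 60 mm above the bench. Origin on the bench; own x runs along the channel towards the column (the way the board goes home), z up. Side rails 8 mm high, 47 mm apart, x -30 to +48 mm, form the channel.
- dock (a point): Channel's closed end on the tester (its x = +45 mm, y = 0): middle of the front face of the rubber end strip at rest, at the top of the floor plate (10 mm above the bench). Axes as the tester's. The strip gives about 1 mm for each 4 N, at most 4 mm.
- axis (a point): Point on the tester's head top (60 mm above the bench; tester's x = +30 mm, y = 0) on the plunger's vertical axis. The plunger rises from a dark threaded sleeve and ends in a flat black rubber disc 30 mm wide, 10 mm thick. An earlier user set the sleeve and this is not measured: at rest the disc's top is anywhere from 25 to 51 mm above this point; find it by touch or sight.
- plunger (a joint): Stroke in m of the metal plunger under the rubber disc: 0 = fully up, 0.012 = bottomed on its stop. The spring pushes up with about 4 N at the top, about 9 N just before the stop; past the stop resistance rises steeply, about 9 N per mm (squeeze of the rubber disc). It springs up when let go.
- board: The board to test: green, 90 mm long (own x), 44 mm wide, 3 mm thick, about 60 g, lying flat in the channel, own x along the tester's x, 15 to 35 mm short of home at the start. Origin: centre of its underside. A black connector, top 12 mm above the underside, is flush with its leading (+x) edge; a grey terminal block stands on its outer end.
- board_nose (a point): Middle of that board's leading edge, at its underside; when home it meets dock.
- board_tail (a point): Middle of that board's outer end face, 9 mm above its underside (19 mm above the bench), 90 mm behind board_nose, on the flat outer face of the grey terminal block (34 mm wide, 3 to 15 mm above the underside, flush with the board's end). It stays outside the rails even when home, above the open floor plate, so it can be pushed there.
- tin: Bystander: round stainless tin with twist cap, 63 mm in diameter, 36 mm high; origin at the centre of its underside. Must not be moved.
- pump: Bystander: yellow desoldering pump lying on its side, about 162 mm long along its own x, 24 mm high; origin on the bench below its barrel. Must not be moved.
- spare: Bystander: spare circuit board lying on the bench beside the tester, 60 x 40 mm, 12 mm high; origin at the centre of its underside. Must not be moved.
Not all that is in view belongs to the job. Leave any purple, red or turquoise look-alike of the tester alone.

How it is judged:
By the outcome, as a careful person would: the job done as asked, in the order asked, and still so for the second after the job is handed in, with the robot touching nothing.
It also fails if it takes over 53 s, if anything falls off the work surface, if the arm or the gripper's body presses on something with over 40 N, if the wrist force passes 120 N, or if a joint passes its speed limit or range.

## Robot

A 6-joint arm with a two-finger parallel gripper is mounted at the origin on the work surface. World frame = base frame: x ahead of the robot, y to its left, z up, the work surface at z = 0. Lengths are in m, angles in rad, forces in N, time in s.
With the tool pointing down it reaches from about 0.2 to 0.875 m from the base axis. Payload 3.4 kg.
Tool frame: the origin (TCP) lies between the finger pads; the fingertips stand 25 mm ahead of it and the grasp point (between the pads) lies 6 mm ahead of it (r.nose_length is the z of the fingertips in the tool frame, in m); z points along the fingers, x is the direction in which the jaws open and shut, and the axes are right-handed (so a half turn about z gives the same grasp; the last joint's range is limited). The gripper opens to 94 mm and grips with 3 to 60 N. Pads are 16 mm wide; open, the fingers measure 119 mm over their backs; the gripper's body (75 mm by 177 mm) begins 78 mm behind the grasp point.
Start: joints at [-1.396, 0.276, 1.505, -0, 1.361, -0.121], TCP at [0.168, -0.55, 0.23] pointing down, gripper open.
Joint ranges: [-2.89, 2.89], [-0.75, 2.08], [0.22, 2.7], [-1.18, 4.32], [0.11, 2.71], [-2.7, 2.7]. Speed limits (rad/s): [2.57, 2.57, 3.14, 3.14, 3.14, 3.14].

## Interface

Orientations are given as a unit quaternion [w, x, y, z].
In Python, from plant import r, gripper_to, inverse_kinematics, vision, models, telemetry gives the robot as it stands. Calls block until the motion is done:
- r.move_to(position, orientation): joint-space move of the TCP to a pose.
- r.move_l(position, rot=None, vel=0.15, guard=None): straight line of the TCP; rot=None keeps the orientation; vel is the mean speed in m/s. With guard (N) it stops when the force on the tool has changed by that much, and returns True; else False.
- r.movej(angles): joint-space move.
- gripper_to(opening, f_grip=None): finger opening in m; f_grip is the grip in N (None keeps the last); returns when the fingers have stopped.
- r.hold(seconds).
- inverse_kinematics(position, orientation): joint angles nearest the present ones, or None.
- vision.snapshot(name): name is "scene" or "top" or "wrist"; returns the picture (480x640x3 uint8, red, green, blue); there is no depth.
- vision.get_calibration(name): a dict with "fx", "fy", "cx", "cy" (pixels), "position" and "orientation" of the camera in the world. Camera axes: x right, y down, z forward; pixel columns grow to the right and rows downward; lengths in m; the calibration is good to about 2 mm. A picture is of the moment at which its call begins: read the wrist's pose just before it. get_calibration takes no time and is no camera call; for the wrist camera it gives the pose at the moment of the call.
A pose or a line that the arm cannot do raises r.PlanningError and nothing moves.
- r.sign_off(): hands the job in, once; it reports no verdict.
Trained networks look in the newest picture that a camera, given by its name, has taken for a name from the list of things; names that differ only in an ending like _2 or _b are one class to them, and where a whole thing is asked for, a point or a joint stands for the part that bears it (a point fixed in the world has none). Each returns a list of dicts, best first, with "score" (0 to 1); they miss things now and then, are a little off and sometimes report something else, mostly with a low value. They report only what shows in the picture. A call takes as long as a camera call. They do not tell look-alikes from the thing itself.
- models.boxes_of(thing, camera): "at" ([x, y, z] in m, in world coordinates, good to about 4 mm: the middle of the surface that is visible of it).
- models.regions_of(thing, camera): "pixels" (480x640 bool, what is visible of it).
- models.mark_of(thing, camera): "at" ([x, y, z] in m, in world coordinates, good to about 4 mm: a listed point, or the origin of a listed thing).
Readings, each from a call of its own:
- telemetry.current_t(): time.
- telemetry.current_joints(): joint angles.
- telemetry.current_dq(): joint speeds.
- telemetry.current_joint_efforts(): joint torques, N m.
- telemetry.current_ee_pos(): TCP position.
- telemetry.current_tool_rot(): TCP orientation.
- telemetry.current_wrist_force(): force on the tool from outside, world axes, zero at the start.
- telemetry.current_torque(): the same for the moment, N m.
- telemetry.current_opening(): finger opening in m.
Only numpy, scipy, OpenCV 4.12 (cv2) and the standard library are available. Lean on these libraries where they do the work, as an engineer would, in place of code of your own. Each camera call takes 0.05 s, during which the arm holds its last target.

## Working session

There is one attempt and no reset: what is moved stays moved. The work goes in short steps, each a Python script; the robot and the scene stay as the last script left them, time stands still between calls to the robot, and variables do not carry over. Pictures are saved under pics/ and viewed, and the job is handed in when it is done.

```bash
mkdir -p pics; ls
cat > h.py <<'E'
import numpy as np,cv2
from plant import r, gripper_to, inverse_kinematics, vision, models, telemetry
def snap(cam,name):
    im=vision.snapshot(cam); cv2.imwrite(f'pics/{name}.png',im[:,:,::-1]); return im
E
python3 - <<'E'
from h import *
np.set_printoptions(precision=4,suppress=True)
for c in ['scene','top']:
    snap(c,c+'0'); print(c,vision.get_calibration(c))
    for t in ['tester','dock','axis','board_nose','board_tail','board','tin','pump','spare']:
        print(t,[(np.round(d['at'],4),round(d['score'],2)) for d in models.mark_of(t,c)])
print(telemetry.current_t())
E
```

```text
pics
scene {'fx': 513.0005765392611, 'fy': 513.0005765392611, 'cx': 316.107129227916, 'cy': 249.7054145166729, 'position': array([ 1.1969, -0.4448,  0.565 ]), 'orientation': array([-0.4242,  0.7869,  0.3888, -0.223 ])}
tester [(array([ 0.4601, -0.3031, -0.0002]), 0.97), (array([ 0.5501, -0.0501, -0.0005]), 0.82), (array([ 0.7344, -0.3161, -0.0014]), 0.65), (array([0.7803, 0.2369, 0.0021]), 0.6), (array([0.4144, 0.227 , 0.0027]), 0.56)]
dock [(array([ 0.5971, -0.0428,  0.0099]), 0.96), (array([0.8176, 0.247 , 0.0093]), 0.87), (array([0.4578, 0.2481, 0.0105]), 0.81), (array([ 0.5002, -0.2945,  0.0122]), 0.62)]
axis [(array([ 0.7624, -0.3144,  0.0586]), 0.96), (array([0.8038, 0.2399, 0.0574]), 0.63), (array([ 0.5792, -0.0461,  0.0601]), 0.62)]
board_nose [(array([ 0.5771, -0.0446,  0.0102]), 0.95)]
board_tail [(array([ 0.483 , -0.0609,  0.0128]), 0.58)]
board [(array([ 0.5356, -0.0502,  0.009 ]), 0.86), (array([ 0.5784, -0.0459,  0.0102]), 0.75)]
tin [(array([ 0.5938,  0.1079, -0.0013]), 0.69)]
pump []
spare [(array([ 0.6091, -0.1721, -0.0003]), 0.7)]
top {'fx': 440.5149276598755, 'fy':
[... 494 characters left out ...]
0.8192, 0.2456, 0.0109]), 0.78), (array([ 0.5022, -0.2931,  0.0127]), 0.73), (array([ 0.7775, -0.3176,  0.0099]), 0.59), (array([ 0.7375, -0.0292,  0.0023]), 0.2)]
axis [(array([ 0.4881, -0.2964,  0.0613]), 0.95), (array([0.8063, 0.2411, 0.062 ]), 0.81), (array([ 0.7661, -0.3143,  0.0573]), 0.63), (array([0.4428, 0.2435, 0.0591]), 0.59), (array([ 0.577 , -0.0429,  0.0626]), 0.58)]
board_nose [(array([ 0.5758, -0.0426,  0.0159]), 0.65), (array([ 0.5521, -0.0487, -0.0004]), 0.31)]
board_tail [(array([ 0.4895, -0.0576,  0.0202]), 0.9)]
board [(array([ 0.5315, -0.0488,  0.0129]), 0.94)]
tin [(array([ 0.5928,  0.1086, -0.0004]), 0.79)]
pump [(array([ 0.7382, -0.0273,  0.0009]), 0.6)]
spare []
1.0
```

View pics/scene0.png

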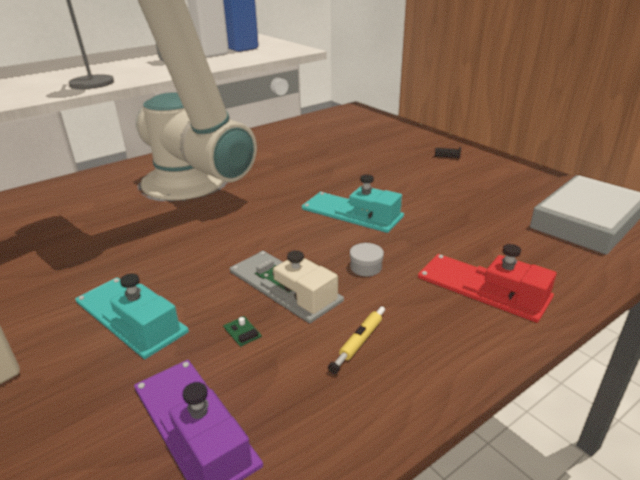

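View pics/top0.png

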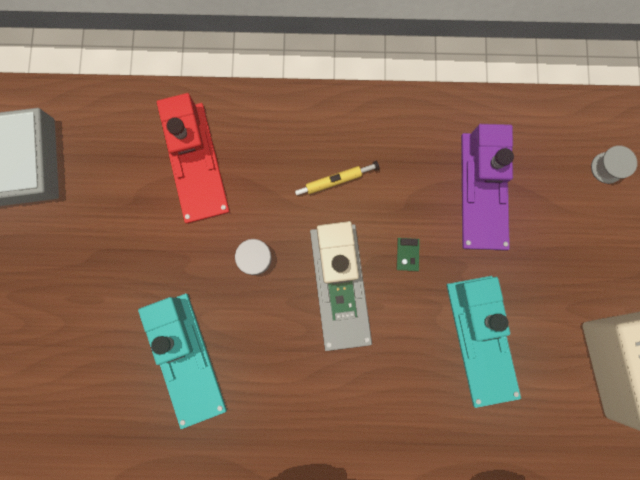

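```bash
cat >> h.py <<'E'
from scipy.spatial.transform import Rotation as R
np.set_printoptions(precision=4,suppress=True)
def q(Rm):
    a=R.from_matrix(Rm).as_quat(); return np.array([a[3],a[0],a[1],a[2]])
def RR(w): return R.from_quat([w[1],w[2],w[3],w[0]]).as_matrix()
def unproj(c,uv,z):
    d=RR(c['orientation'])@np.array([(uv[0]-c['cx'])/c['fx'],(uv[1]-c['cy'])/c['fy'],1]); p=np.array(c['position'])
    return p+d*(z-p[2])/d[2]
def proj(c,p):
    v=RR(c['orientation']).T@(np.array(p)-c['position']); return np.array([c['fx']*v[0]/v[2]+c['cx'],c['fy']*v[1]/v[2]+c['cy']])
def down(yaw,s=1): # tool z down, tool x along s*tester y
    x=s*np.array([-np.sin(yaw),np.cos(yaw),0]); z=np.array([0,0,-1.]); return q(np.stack([x,np.cross(z,x),z],1))
E
python3 - <<'E'
from h import *
c=vision.get_calibration('top')
for uv in [(328,349),(371,345),(312,231),(355,224)]: print(unproj(c,uv,0.01))
w=vision.get_calibration('wrist'); T=RR(telemetry.current_tool_rot()); print(w, T.T@(w['position']-telemetry.current_ee_pos()), T.T@RR(w['orientation']),T)
for s in (1,-1):
  for p in ([.43,-.065,.2],[.58,-.045,.15],[.48,-.06,.04]):
    print(s,inverse_kinematics(p,down(np.radians(8),s)))
E
```

```text
[ 0.4316 -0.0284  0.01  ]
[ 0.4402 -0.1048  0.01  ]
[0.6435 0.0048 0.01  ]
[ 0.6583 -0.0741  0.01  ]
{'fx': 374.44764219040263, 'fy': 374.44764219040263, 'cx': 320.88600514978225, 'cy': 238.96499781039367, 'position': array([ 0.241 , -0.5268,  0.3844]), 'orientation': array([ 0.1082,  0.7964, -0.5896, -0.0795])} [-0.0009 -0.077  -0.1539] [[ 1.      0.0003  0.001 ]
 [-0.0006  0.9639  0.2662]
 [-0.0009 -0.2662  0.9639]] [[ 0.2915 -0.9566  0.    ]
 [-0.9566 -0.2915 -0.0001]
 [ 0.0001  0.     -1.    ]]
1 [-0.3103  0.0847  1.8302 -0.      1.2267 -2.0207]
1 [-0.197   0.3408  1.6172 -0.      1.1836 -1.9074]
1 [-0.2683  0.3333  1.97   -0.      0.8383 -1.9787]
-1 [-0.3103  0.0847  1.8302 -0.      1.2267  1.1209]
-1 [-0.197   0.3408  1.6172 -0.      1.1836  1.2342]
-1 [-0.2683  0.3333  1.97   -0.      0.8383  1.1629]
```

Run:
```python
from h import *
yaw=np.radians(8.5); ex=np.array([np.cos(yaw),np.sin(yaw),0])
o=np.array([.550,-.048,0])
r.move_to(o-0.13*ex+[0,0,.16],down(yaw,1)); print(telemetry.current_t(),telemetry.current_ee_pos(),telemetry.current_wrist_force())
gripper_to(0.0)
print(telemetry.current_t())
import pickle
c=vision.get_calibration('wrist');pickle.dump(c,open('w1.pkl','wb'));snap('wrist','w1')
for t in ['tester','dock','axis','board_nose','board_tail','board']:
    print(t,[(np.round(d['at'],4),round(d['score'],2)) for d in models.mark_of(t,'wrist')])
print(telemetry.current_t(),telemetry.current_opening())
```

```text
2.9833 [ 0.4218 -0.0678  0.1602] [ 0.9888  0.7576 -0.7792]
4.4
tester [(array([ 0.4588, -0.3057,  0.0024]), 0.93), (array([ 0.5773, -0.0418,  0.0604]), 0.55)]
dock [(array([ 0.5082, -0.2941,  0.0131]), 0.91)]
axis [(array([ 0.5807, -0.0441,  0.0608]), 0.9)]
board_nose []
board_tail []
board [(array([ 0.5335, -0.0483,  0.0116]), 0.42)]
4.75 0.00042458890036806883
```

View pics/w1.png

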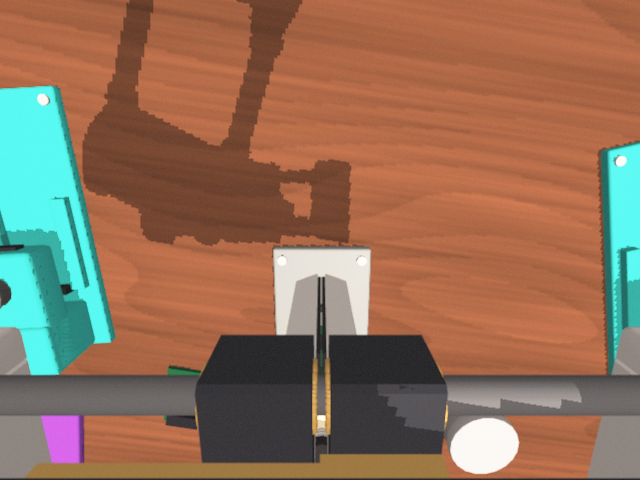

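Run:
```python
from h import *
yaw=np.radians(8.5); ex=np.array([np.cos(yaw),np.sin(yaw),0])
o=np.array([.550,-.048,0])
r.move_to(o+0.1*ex+[0,0,.25],down(yaw,1)); r.hold(0.3);print(telemetry.current_t(),telemetry.current_ee_pos(),telemetry.current_wrist_force())
import pickle
c=vision.get_calibration('wrist');pickle.dump(c,open('w2.pkl','wb'));snap('wrist','w2')
for t in ['tester','dock','axis','board_nose','board_tail','board']:
    print(t,[(np.round(d['at'],4),round(d['score'],2)) for d in models.mark_of(t,'wrist')])
print(telemetry.current_t(),telemetry.current_opening())
```

```text
6.025 [ 0.6481 -0.0335  0.2502] [-0.2795 -0.349   0.4485]
tester [(array([ 0.7345, -0.316 ,  0.0004]), 0.89), (array([ 0.7776,  0.2332, -0.0004]), 0.68), (array([ 0.4184,  0.2317, -0.0005]), 0.67)]
dock [(array([ 0.7828, -0.3138,  0.0073]), 0.94), (array([0.8189, 0.2453, 0.0089]), 0.73), (array([ 0.5078, -0.293 ,  0.0108]), 0.7), (array([0.4533, 0.2463, 0.0095]), 0.64)]
axis [(array([ 0.5816, -0.0436,  0.0634]), 0.94), (array([ 0.768 , -0.3137,  0.0613]), 0.79)]
board_nose []
board_tail [(array([ 0.4902, -0.0581,  0.0204]), 0.93)]
board [(array([ 0.5313, -0.0483,  0.008 ]), 0.62)]
6.375 0.000740545937442665
```

View pics/w2.png

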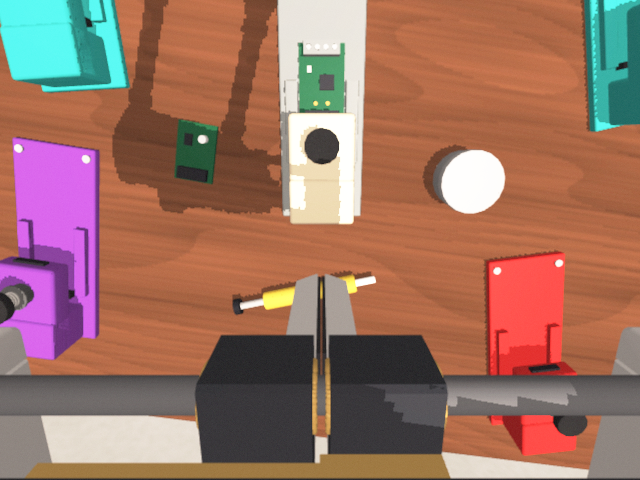

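Run:
```python
from h import *
import pickle
c=pickle.load(open('w2.pkl','rb'))
im=cv2.imread('pics/w2.png')
def blob(im,box):
    u0,v0,u1,v1=box; g=im[v0:v1,u0:u1].max(2)<60
    n,l,s,ce=cv2.connectedComponentsWithStats(g.astype(np.uint8)); i=1+np.argmax(s[1:,4]); return s[i],ce[i]+[u0,v0]
s,d=blob(im,(295,120,350,170)); print('disc',s,d)
cams=[c,vision.get_calibration('top'),vision.get_calibration('scene')]
pts=[d]
s1,d1=blob(cv2.imread('pics/top0.png'),(325,245,358,280)); print(s1,d1); pts.append(d1)
s2,d2=blob(cv2.imread('pics/scene0.png'),(284,248,308,268)); print(s2,d2); pts.append(d2)
def tri(idx):
    A=np.zeros((3,3));b=np.zeros(3)
    for i in idx:
        k=cams[i];v=RR(k['orientation'])@np.array([(pts[i][0]-k['cx'])/k['fx'],(pts[i][1]-k['cy'])/k['fy'],1]);v/=np.linalg.norm(v)
        P=np.eye(3)-np.outer(v,v);A+=P;b+=P@k['position']
    return np.linalg.solve(A,b)
for idx in ([0,1],[0,2],[1,2],[0,1,2]): print(idx,tri(idx))
# others
for nm,uv,z in [('tailtop',(321,41),.025),('plateL@20',(280,20),.01),('plateR@20',(366,20),.01),('headL',(289,114),.06),('headR',(355,114),.06),('headbl',(290,196),.06),('headbr',(353,196),.06),('plateL190',(283,212),.01),('plateR190',(360,212),.01)]:
    print(nm,unproj(c,uv,z))
cv2.imwrite('pics/z.png',cv2.resize(im[0:240,250:400],None,fx=2.5*1.6,fy=2.5,interpolation=cv2.INTER_NEAREST)[:, :])
s=cv2.imread('pics/scene0.png')[235:325,220:350]; cv2.imwrite('pics/zs.png',cv2.resize(s,None,fx=6,fy=6,interpolation=cv2.INTER_CUBIC))
```

```text
disc [20 38 16  6 61] [322.1148 160.4754]Traceback (most recent call last):
  File "<stdin>", line 11, in <module>
  File "<stdin>", line 7, in blob
    return _wrapfunc(a, 'argmax', axis=axis, out=out, **kwds)
    return bound(*args, **kwds)
ValueError: attempt to get argmax of an empty sequence
```

Run:
```python
from h import *
import pickle
c=pickle.load(open('w2.pkl','rb'))
im=cv2.imread('pics/w2.png')
def blob(im,box,th=100):
    u0,v0,u1,v1=box; g=im[v0:v1,u0:u1].max(2)<th
    n,l,s,ce=cv2.connectedComponentsWithStats(g.astype(np.uint8)); i=1+np.argmax(s[1:,4]); return s[i]+[u0,v0,0,0,0],ce[i]+[u0,v0]
cams=[c,vision.get_calibration('top'),vision.get_calibration('scene')]
s,d=blob(im,(295,120,350,170)); print('disc',s,d)
pts=[d]
s1,d1=blob(cv2.imread('pics/top0.png'),(325,245,358,280)); print(s1,d1); pts.append(d1)
s2,d2=blob(cv2.imread('pics/scene0.png'),(284,248,308,268)); print(s2,d2); pts.append(d2)
def tri(idx):
    A=np.zeros((3,3));b=np.zeros(3)
    for i in idx:
        k=cams[i];v=RR(k['orientation'])@np.array([(pts[i][0]-k['cx'])/k['fx'],(pts[i][1]-k['cy'])/k['fy'],1]);v/=np.linalg.norm(v)
        P=np.eye(3)-np.outer(v,v);A+=P;b+=P@k['position']
    return np.linalg.solve(A,b)
for idx in ([0,1],[0,2],[1,2],[0,1,2]): print(idx,tri(idx))
for nm,uv,z in [('tailtop',(321,41),.025),('plateL@20',(280,20),.01),('plateR@20',(366,20),.01),('headL',(289,114),.06),('headR',(355,114),.06),('headbl',(290,196),.06),('headbr',(353,196),.06),('plateL190',(283,212),.01),('plateR190',(360,212),.01)]:
    print(nm,unproj(c,uv,z))
cv2.imwrite('pics/z.png',cv2.resize(im[0:240,250:400],None,fx=2.5,fy=2.5,interpolation=cv2.INTER_NEAREST))
s=cv2.imread('pics/scene0.png')[235:325,220:350]; cv2.imwrite('pics/zs.png',cv2.resize(s,None,fx=6,fy=6,interpolation=cv2.INTER_CUBIC))
```

```text
disc [305 129  34  35 943] [321.4581 145.8356]
[332 256  17  16 197] [339.934  263.2234]
[287 250  17  13 168] [294.875  256.1071]
[0, 1] [ 0.5787 -0.0432  0.0779]
[0, 2] [ 0.5793 -0.0424  0.0798]
[1, 2] [ 0.5787 -0.0427  0.0796]
[0, 1, 2] [ 0.5789 -0.0428  0.0797]
tailtop [ 0.4882 -0.0568  0.025 ]
plateL@20 [ 0.4729 -0.0981  0.01  ]
plateR@20 [ 0.461  -0.0181  0.01  ]
headL [ 0.557  -0.0747  0.06  ]
headR [ 0.5485 -0.0177  0.06  ]
headbl [ 0.6283 -0.0648  0.06  ]
headbr [ 0.6197 -0.0072  0.06  ]
plateL190 [ 0.6548 -0.073   0.01  ]
plateR190 [0.6426 0.0085 0.01  ]
```

View pics/zs.png

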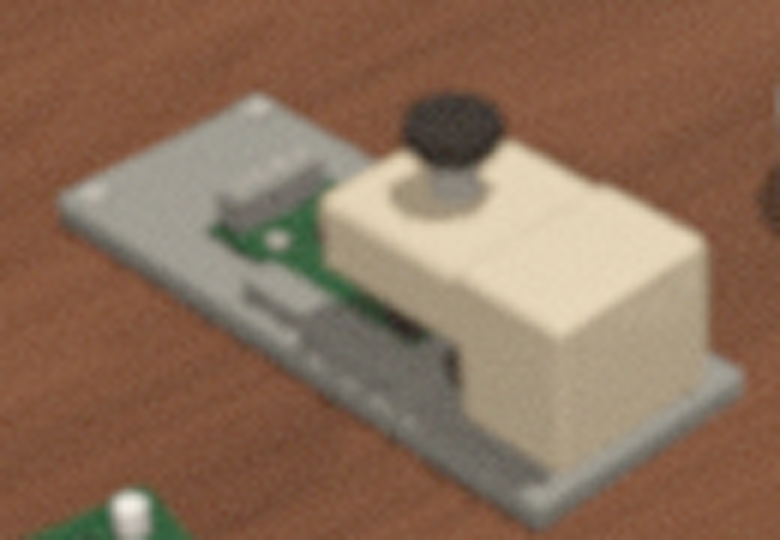

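View pics/z.png

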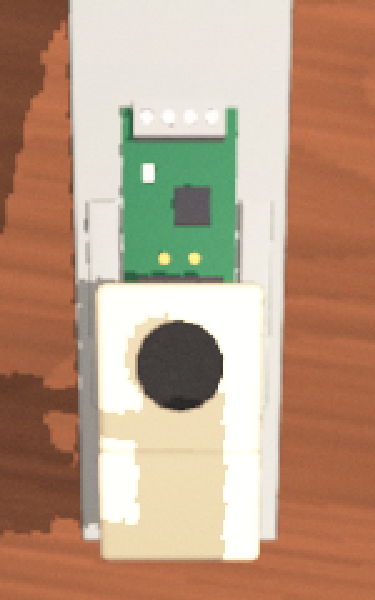

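```bash
cat >> h.py <<'E'
yaw=np.radians(8.2); ex=np.array([np.cos(yaw),np.sin(yaw),0]); ey=np.array([-np.sin(yaw),np.cos(yaw),0])
ax=np.array([.579,-.0428,0]); o=ax-.03*ex
def W(x,y,z): return o+x*ex+y*ey+np.array([0,0,z])
def st(m=''):
    p=telemetry.current_ee_pos(); f=telemetry.current_wrist_force(); d=p-o
    print(m,'t %.2f'%telemetry.current_t(),'tester xyz',np.array([d@ex,d@ey,d[2]])*1000,'f',np.array([f@ex,f@ey,f[2]]))
E
python3 - <<'E'
from h import *
r.move_to(W(-.09,0,.12),down(yaw,1)); st('above')
g=r.move_l(W(-.09,0,.0395),vel=.08,guard=5); st(f'down {g}')
r.hold(.2); st()
if not g:
    g=r.move_l(W(-.072,0,.0395),vel=.03,guard=4); st(f'near {g}')
snap('scene','s3')
E
```

```text
above t 7.29 tester xyz [-87.8594  -0.8272 121.0077] f [0.2584 0.5287 0.4518]
down False t 8.45 tester xyz [-89.5605  -0.1775  39.8743] f [0.9422 0.0569 0.4016]
 t 8.65 tester xyz [-89.7271  -0.1401  39.9231] f [ 0.4829 -0.7605  0.9854]
near False t 9.40 tester xyz [-72.0829   0.0686  39.3873] f [-0.2621  0.5945 -0.7831]
```

Run:
```python
from h import *
g=r.move_l(W(-.0485,0,.0395),vel=.015,guard=5.0); st(f'push {g}')
for i in range(4): r.hold(.05); st()
snap('scene','s4');snap('top','t4')
for t in ['board_nose','board_tail','dock']:
  for c in ['scene','top']:
    print(t,[(np.round(d['at'],4),round(d['score'],2)) for d in models.mark_of(t,c)])
s=cv2.imread('pics/s4.png')[225:325,210:350]; cv2.imwrite('pics/zs4.png',cv2.resize(s,None,fx=5.5,fy=5.5,interpolation=cv2.INTER_CUBIC))
```

```text
push True t 10.64 tester xyz [-53.9139   0.2238  39.0174] f [-0.9281 -0.3108  0.0952]
 t 10.69 tester xyz [-54.0821   0.2933  38.8771] f [-0.6075  0.3023  0.3706]
 t 10.74 tester xyz [-54.2493   0.3658  38.7656] f [ 0.5697  0.0859 -0.9492]
 t 10.79 tester xyz [-54.3941   0.3966  38.7105] f [-0.1443 -0.589  -0.4081]
 t 10.84 tester xyz [-54.4649   0.4102  38.6898] f [ 0.0919 -0.0745  0.183 ]
board_nose [(array([ 0.5958, -0.0424,  0.0083]), 0.51)]
board_nose []
board_tail [(array([ 0.5033, -0.0597,  0.0143]), 0.79)]
board_tail []
dock [(array([ 0.5976, -0.0421,  0.0098]), 0.95), (array([0.4529, 0.2508, 0.009 ]), 0.9), (array([0.8171, 0.2465, 0.0093]), 0.77), (array([ 0.4997, -0.295 ,  0.0114]), 0.65)]
dock [(array([ 0.5022, -0.2907,  0.0104]), 0.74), (array([0.4551, 0.2439, 0.013 ]), 0.65), (array([0.8226, 0.2447, 0.0092]), 0.58)]
```

View pics/zs4.png

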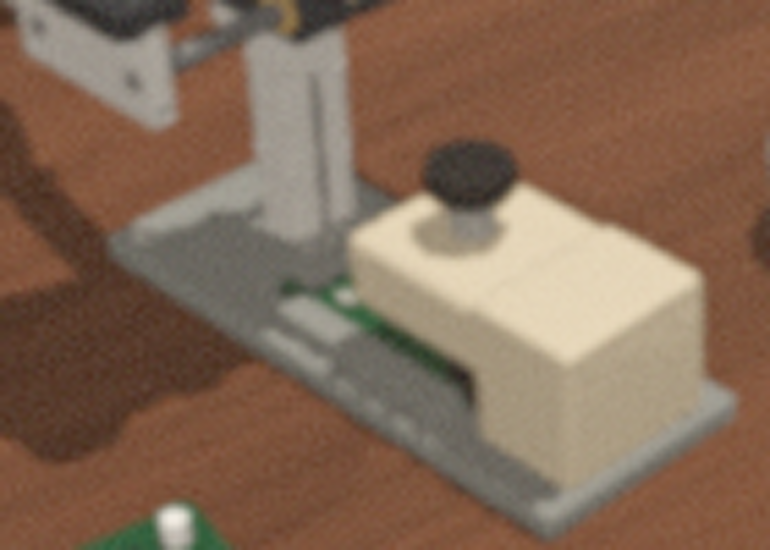

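Run:
```python
from h import *
st()
x=-.0545
for i in range(14):
    x+=.0005
    g=r.move_l(W(x,0,.0395),vel=.02)
    F=[]
    for k in range(4): F.append(telemetry.current_wrist_force()@ex); r.hold(.01)
    p=(telemetry.current_ee_pos()-o)@ex
    print('%.2f cmd %.1f act %.2f fx %.2f'%(telemetry.current_t(),x*1e3,p*1e3,np.mean(F)))
    if np.mean(F)<-6.0: break
r.hold(.2); st()
```

```text
t 11.24 tester xyz [-54.5309   0.3663  38.7751] f [ 0.2395 -0.0748 -0.3864]
11.53 cmd -54.0 act -53.90 fx 0.08
11.81 cmd -53.5 act -53.70 fx -0.69
12.09 cmd -53.0 act -53.62 fx -2.63
12.38 cmd -52.5 act -53.38 fx -4.19
12.66 cmd -52.0 act -53.16 fx -5.75
12.94 cmd -51.5 act -53.04 fx -6.99
 t 13.14 tester xyz [-53.0616   0.216   39.3836] f [-5.2596 -1.1792  5.7295]
```

Run:
```python
from h import *
import pickle
r.move_l(W(-.085,0,.0395),vel=.06); st('back')
r.move_l(W(-.085,0,.15),vel=.15)
r.move_to(W(.1,0,.25),down(yaw,1)); r.hold(.4); st()
c=vision.get_calibration('wrist');pickle.dump(c,open('w5.pkl','wb'));im=snap('wrist','w5')
for t in ['axis','board_tail','board']:
    print(t,[(np.round(d['at'],4),round(d['score'],2)) for d in models.mark_of(t,'wrist')])
cv2.imwrite('pics/z5.png',cv2.resize(im[0:240,250:400,::-1],None,fx=2.5,fy=2.5,interpolation=cv2.INTER_NEAREST))
c2=pickle.load(open('w2.pkl','rb')); print(c2['position'],c['position'])
for k in (c2,c): print([unproj(k,uv,.025) for uv in [(321,41)]])
```

```text
back t 13.85 tester xyz [-84.551   -0.2057  39.7178] f [0.8937 0.0555 0.4421]
 t 15.98 tester xyz [ 99.4749  -0.1066 250.0918] f [ 0.5275 -0.2078 -0.8015]
axis [(array([ 0.766 , -0.3182,  0.0602]), 0.87), (array([ 0.5774, -0.0435,  0.0616]), 0.68)]
board_tail [(array([ 0.5041, -0.0541,  0.0194]), 0.82)]
board [(array([ 0.5535, -0.0472,  0.0111]), 0.89)]
[ 0.5711 -0.0442  0.4041] [ 0.5707 -0.0433  0.404 ]
[array([ 0.4882, -0.0568,  0.025 ])]
[array([ 0.4878, -0.0555,  0.025 ])]
```

View pics/z5.png

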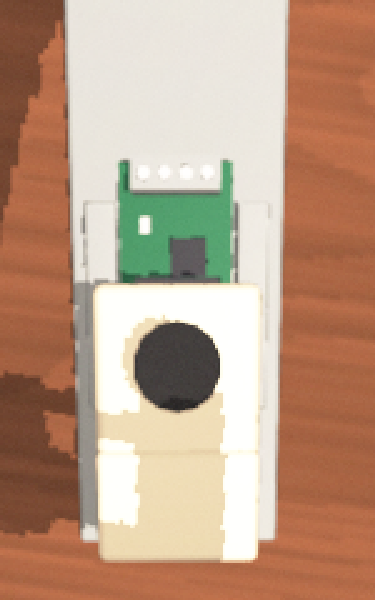

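Run:
```python
from h import *
import pickle
c=pickle.load(open('w5.pkl','rb'))
for nm,uv,z in [('tail board edge',(320,64),.013),('blocktop',(320,66),.025),('disc',(320.6,146),.0797)]:
    p=unproj(c,uv,z)-o; print(nm,p@ex*1e3,p@ey*1e3)
r.move_to(W(.03,0,.17),down(yaw,1)); st()
g=r.move_l(W(.03,0,.135),vel=.06,guard=3); st(f'g {g}')
if not g:
    r.hold(.15)
    g=r.move_l(W(.03,0,.100),vel=.02,guard=3); st(f'g {g}')
snap('scene','s6')
s=cv2.imread('pics/s6.png')[205:325,210:350]; cv2.imwrite('pics/zs6.png',cv2.resize(s,None,fx=5,fy=5,interpolation=cv2.INTER_CUBIC))
```

```text
tail board edge -44.78106894465735 -0.4706624896602901
blocktop -41.029872485811815 -0.4345049715900126
disc 29.91265725126577 0.21260831657252802
 t 16.69 tester xyz [ 31.1856  -0.3394 170.8332] f [ 0.0101 -0.698   0.1471]
g False t 17.43 tester xyz [ 30.1115  -0.0426 134.9043] f [ 0.4915  0.1324 -0.1149]
g True t 18.79 tester xyz [ 29.9242   0.0286 108.4621] f [ 0.2455 -0.6711  3.725 ]
```

View pics/zs6.png

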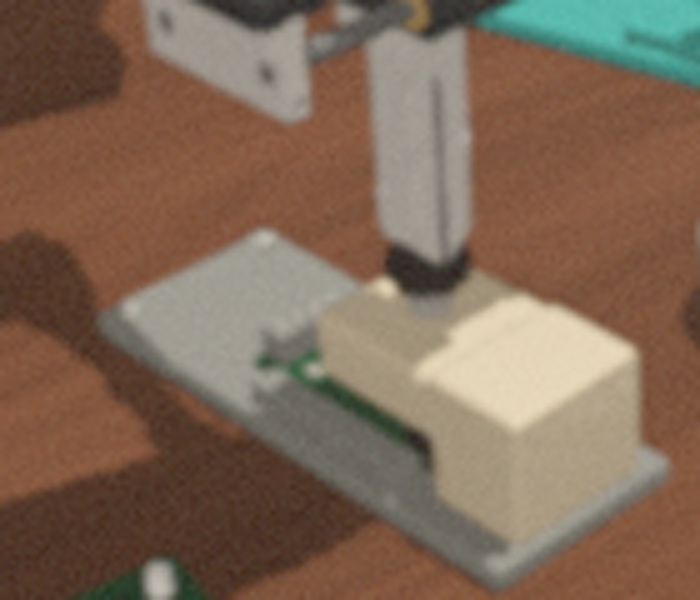

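Run:
```python
from h import *
st()
def F(n=5):
    a=[]
    for k in range(n): a.append(telemetry.current_wrist_force()[2]); r.hold(.01)
    return np.mean(a)
z=telemetry.current_ee_pos()[2]
for i in range(40):
    z-= .0015 if i<5 else .0005
    r.move_l(W(.03,0,z),vel=.02)
    f=F(); print('%.2f cmd %.2f act %.2f f %.2f'%(telemetry.current_t(),z*1e3,telemetry.current_ee_pos()[2]*1e3,f))
    if f>12.3 or telemetry.current_t()>32: break
    
for i in range(5): r.hold(.2); st('hold')
snap('scene','s7')
s=cv2.imread('pics/s7.png')[205:325,210:350]; cv2.imwrite('pics/zs7.png',cv2.resize(s,None,fx=5,fy=5,interpolation=cv2.INTER_CUBIC))
```

```text
t 18.84 tester xyz [ 29.9313   0.02   108.5916] f [ 0.0601 -0.0509  5.2382]
19.13 cmd 107.09 act 107.30 f 4.41
19.43 cmd 105.59 act 105.67 f 4.87
19.72 cmd 104.09 act 104.26 f 5.81
20.01 cmd 102.59 act 102.85 f 5.69
20.30 cmd 101.09 act 101.44 f 6.86
20.59 cmd 100.59 act 101.02 f 7.00
20.88 cmd 100.09 act 100.57 f 7.21
21.18 cmd 99.59 act 100.13 f 7.26
21.47 cmd 99.09 act 99.66 f 7.49
21.76 cmd 98.59 act 99.17 f 7.66
22.05 cmd 98.09 act 98.73 f 7.37
22.34 cmd 97.59 act 98.26 f 7.92
22.63 cmd 97.09 act 97.78 f 7.94
22.93 cmd 96.59 act 97.34 f 8.41
23.22 cmd 96.09 act 97.14 f 9.76
23.51 cmd 95.59 act 96.96 f 11.68
23.80 cmd 95.09 act 96.75 f 13.21
hold t 24.00 tester xyz [30.0999 -0.0191 96.7452] f [-2.7376  1.6851 12.6524]
hold t 24.20 tester xyz [30.0874 -0.0197 96.7318] f [-4.2635  0.1991 13.8219]
hold t 24.40 tester xyz [30.0744 -0.0286 96.7212] f [-3.0579  1.0231 13.0098]
hold t 24.60 tester xyz [30.0919 -0.0247 96.7015] f [-2.8522  0.5551 12.9498]
hold t 24.80 tester xyz [30.1124 -0.0384 96.7327] f [-2.6004  1.6132 13.0526]
```

View pics/zs7.png

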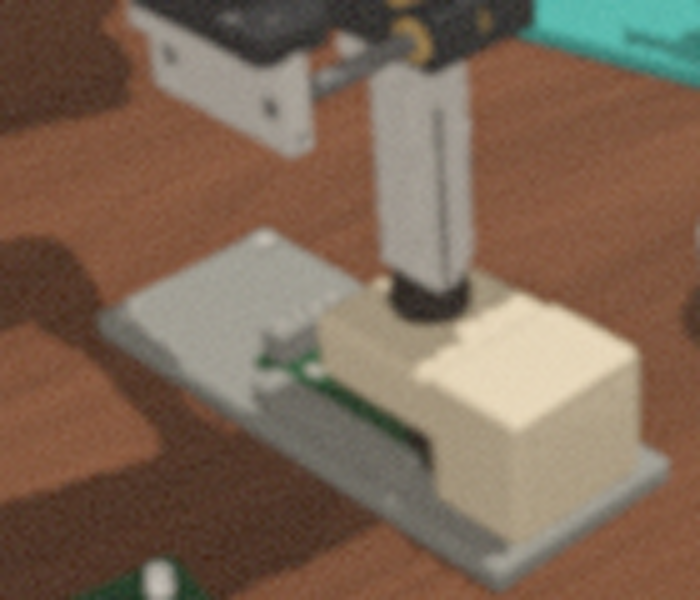

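Run:
```python
from h import *
import pickle
r.move_l(W(.03,0,.125),vel=.04); st('up')
r.move_l(W(.03,0,.17),vel=.12)
r.move_to(W(.1,0,.25),down(yaw,1)); r.hold(.4); st()
c=vision.get_calibration('wrist');im=snap('wrist','w8'); snap('scene','s8')
for t in ['board_tail','board']:
    print(t,[(np.round(d['at'],4),round(d['score'],2)) for d in models.mark_of(t,'wrist')])
for t in ['board_nose','tin','spare']:
    print(t,[(np.round(d['at'],4),round(d['score'],2)) for d in models.mark_of(t,'scene')])
a=cv2.resize(im[0:240,250:400,::-1],None,fx=2.5,fy=2.5,interpolation=cv2.INTER_NEAREST)
b=cv2.resize(cv2.imread('pics/s8.png')[225:345,210:295],None,fx=5,fy=5,interpolation=cv2.INTER_CUBIC)
b=cv2.resize(cv2.imread('pics/s8.png')[225:325,220:320],(425,425),interpolation=cv2.INTER_CUBIC); b=cv2.copyMakeBorder(b,0,175,0,0,cv2.BORDER_CONSTANT)
cv2.imwrite('pics/z8.png',np.hstack([a,b]))
```

```text
up t 25.75 tester xyz [ 29.7228   0.0922 124.5784] f [ 0.666   0.0043 -0.7051]
 t 27.18 tester xyz [ 99.2961  -0.0023 249.4609] f [ 1.1145 -0.6448 -0.4686]
board_tail [(array([ 0.5052, -0.0549,  0.02  ]), 0.92), (array([ 0.5494, -0.0488,  0.0043]), 0.64), (array([ 0.6066, -0.1712,  0.0011]), 0.45)]
board [(array([ 0.5531, -0.043 ,  0.0125]), 0.68)]
board_nose [(array([ 0.5969, -0.0448,  0.0122]), 0.66)]
tin [(array([ 0.5936,  0.1095, -0.002 ]), 0.83)]
spare [(array([ 0.6081, -0.171 , -0.0013]), 0.96)]
```

View pics/z8.png

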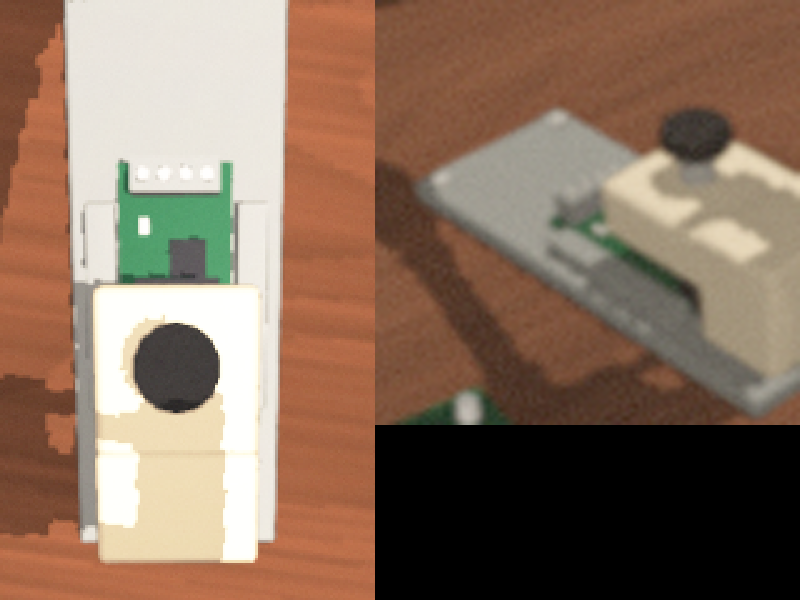

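```bash
python3 -c "
from h import *
st(); print(r.sign_off())"
```

```text
t 27.53 tester xyz [100.0233  -0.0131 250.0968] f [-0.7153 -0.3883 -0.434 ]
the job is handed in; nothing more can be done
None
```

The board is fully home and was tested in the order asked. I handed the job in at 27.5 s, with the arm clear of everything.

- **Board:** I pushed it home on the terminal block. The guard stopped the first push at a 5 N change. I then pressed again in 0.5 mm steps, up to about 7 N, to confirm it was against the rubber strip. After backing off, its tail sat about 45 mm behind the tester's origin, which is the home position to within my 1–2 mm vision accuracy. It was in the same place after the press.
- **Plunger:** Touch put the disc's top at about 84 mm above the bench, some 24 mm above the axis point. I pressed down at its centre, and the force rose from 4 to 8.4 N and then steeply at the stop. I held it for about 1.2 s at roughly 13 N (highest single reading 13.8 N vertical, about 14.5 N in total) and let it come back up. The last pictures show it fully raised.
- **Bystanders:** The tin and the spare board read the same before and after, within vision noise. I did not measure the pump again; the arm passed well above it.
- **Readings that disagreed:**
  - While pushing the board there was an unexpected upward force of about 5.7 N on the fingers, probably friction against the terminal block.
  - While holding the plunger there was a sideways force of about 3 N.
  - Both were within the limits.

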